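# Clamp a phone board carrier under the sprung clip of its jig

## Task

Load the board carrier into the clamp jig: with one fingertip press the clip's wide thumb plate down so that its lip lifts, and while you keep holding it down use the other fingertip to push the carrier along the channel, beneath the lip, until it is fully home against the end stop. Then let the clip come down on the carrier and move clear. Only push the carrier, never grip or lift it, and leave the other things on the bench where they are.

Things in the scene. Friction and masses are not known exactly. Their poses are not given: they have to be found in the camera images.
- jig: Clamp jig fixed to the bench: dark metal plate 150 x 170 mm, top face 10 mm above the bench. Origin on the bench under the plate's centre; x along the channel, the way the carrier is pushed (roughly away from the robot), y left, towards the clip, z up. Heights below are above the plate's top face. Positions are in this frame.
- stop_face (a point): Foot of the end stop's near face, on the channel's centre line, at jig x +37, y -20 mm. The stop is an aluminium bar 8 mm tall. The channel leads to it from x = -73 mm: 52 mm wide, between two aluminium guide strips 6 mm wide and 4 mm tall.
- carrier_mid (a point): Centre (half-way up) of the carrier: loose flat aluminium block, 40 mm along x, 48 along y, 10 thick, about 55 g, a small green phone board on top (1.4 mm proud). It lies in the channel just short of the clip's lip, nearly square to it, 2 mm play each side. Fully home its leading face is on the end stop and this point at jig x +17, y -20 mm.
- clip (a joint): Angle (rad) of the sprung steel clip, rocking on a pin along the jig's x at y +20 mm, height 14 mm. 0 = closed, lip in the carrier's way; it clears the carrier from 0.42; 0.577 = thumb plate fully down, at its limit, lip 4 mm above the carrier's top. Let go on the carrier it rests at about 0.39. The spring always closes it; about 6 N holds it fully down.
- clip_plate (a point): Middle of the thumb plate's upper face. The plate is 76 mm along jig x (-30 to +46), 30 mm across. Closed: it slopes up outwards, this point 20 mm high. Fully pressed: level, y +32 to +62 mm, upper face 4.5 mm high, so a second fingertip at the same height meets the carrier's 10 mm end face half-way up. The fingertip may slide along the plate.
- clip_lip (a point): Lower edge of the clip's down-turned lip: 16 mm along jig x (+7 to +23), 3 mm thick, over the channel near y -2 mm, so 6 mm inside the carrier's left edge. Closed it is 2 mm high. The bracket ears at the pin are 18 mm tall (x +3 to +27, y +15 to +25).
- screwdriver: Loose precision screwdriver, 150 mm long, lying beside the jig; leave alone.
- tweezers: Loose steel tweezers, 125 mm long, lying beside the jig; leave alone.
- flux_jar: Loose white jar with a black cap, 38 mm across, 32 mm tall, beyond the jig; leave alone. Origin at its underside.
- solder_spool: Loose grey solder spool, 52 mm across, 37 mm tall, beyond the jig; leave alone. Origin at its underside.
Things that resemble listed ones, but are neither listed nor needed, are in the scene too. Of the things like the part that bears carrier_mid, leave any that is blue; of the rest the smaller one is meant. Several things have the shape of the jig; the one meant has the colours described above.

How it is judged:
On the way, in this order (a step that is already met when the one before it is completed fails the run):
1. the clip's thumb plate is held down by the robot with the lip clear above the carrier's height, the carrier still short of the lip (value of joint clip above 0.42 rad and contact force between the fingers and clip above 1 N and x of carrier_mid in the frame of jig below -0.01 m), for 0.1 s.
2. the clip still held down, the carrier has been pushed home against the end stop by a fingertip (value of joint clip above 0.42 rad and contact force between the fingers and clip above 1 N and contact force between the fingers and carrier above 0.1 N and x of carrier_mid in the frame of jig above 0.014 m), for 0.05 s.
At the end, for the whole second after the job is handed in: The carrier lies flat and at rest in the channel, home against the end stop (within 3.5 mm), and the released clip presses on its top (more than 1 N, clip angle 0.33 to 0.45) (x of carrier_mid in the frame of jig between 0.0135 and 0.02 m and y of carrier_mid in the frame of jig between -0.024 and -0.016 m and z of carrier_mid in the frame of jig below 0.018 m and angle between carrier_mid's own z axis and vertical below 0.08 rad and value of joint clip between 0.33 and 0.45 rad and contact force between clip and carrier above 1 N and linear speed of carrier below 0.01 m/s); the robot touches nothing.
It fails at once if the clip was let down before the carrier was home (x of carrier_mid in the frame of jig between -0.011 and 0.0125 m and value of joint clip below 0.405 rad).
It fails at once if the carrier was lifted or tipped (z of carrier_mid in the frame of jig above 0.022 m or angle between carrier_mid's own z axis and vertical above 0.25 rad).
It fails at once if another thing on the bench was moved (distance of any of screwdriver, tweezers, flux_jar, solder_spool from where it was at the start of the episode above 0.015 m).
It also fails if it takes over 51 s, if anything falls off the work surface, if the arm or the gripper's body presses on something with over 40 N, if the wrist force passes 120 N, or if a joint passes its speed limit or range.

## Robot

A 7-joint arm with a two-finger parallel gripper is mounted at the origin on the work surface. World frame = base frame: x ahead of the robot, y to its left, z up, the work surface at z = 0. Lengths are in m, angles in rad, forces in N, time in s.
With the tool pointing down it reaches from about 0.35 to 0.9 m from the base axis. Payload 8.1 kg.
Tool frame: the origin (TCP) lies midway between the tips of the shut fingers; the grasp point (between the pads) lies 19 mm behind it; z points along the fingers, y is the line along which they close (so a half turn about z gives the same grasp; the last joint's range is limited). The gripper opens to 92 mm and grips with 3 to 60 N. Pads are 19 mm wide; open, the fingers measure 130 mm over their backs; the gripper's body (75 mm by 190 mm) begins 47 mm behind the grasp point.
Start: joints at [1.183, 0.434, 0.025, 1.573, -0.012, 1.134, -0.075], TCP at [0.176, -0.6, 0.227] pointing down, gripper open.
Joint ranges: [-2.62, 2.62], [-0.44, 2.09], [-1.27, 1.32], [0.08, 2.57], [-1.32, 4.46], [0.12, 2], [-2.74, 2.74]. Speed limits (rad/s): [2.22, 2.22, 3.01, 3.01, 3.14, 3.14, 3.14].

## Interface

Orientations are given as a rotation vector (axis times angle).
In Python, from cell import arm gives the robot as it stands.
- The arm moves only by the tool move_arm, never from a script. Its argument "motion" is a list of rows, each an object of numbers: "tx", "ty", "tz": the shift along the tool's x, y, z normalised to -1 to 1, where 1 is 1000 mm; "twist": the turn about the tool's z normalised to -1 to 1, where 1 is pi/2 rad. In form: [{"tx": .., "ty": .., "tz": .., "twist": ..}, ...]. A call has 1 to 12 rows; each row shifts and turns the commanded pose from where the row before left it, along the tool's axes as they then stand; what a row does not reach is not made up. A row lasts 1/10 s, in which the tool goes at most 50 mm and 8.59 degrees, less where a joint would pass 70% of its speed; a pose out of reach is approached as far as the arm can. A call with a number of a shift or a turn outside -1 to 1 is refused whole. A call with a gripper value outside its range is refused whole. "gripper" is the gripper's target within -1 to 1 (shut at 1, half-way at 0, fully open at -1), set as the call begins (left out, the last holds). The fingers move at their own pace and stop on an object; "squeeze" is the grip in N (left out, the last holds). Time passes only in rows, so rows that do not move let the fingers close. It gives the time, the measured TCP pose, the force, the opening and the grip force at its end, in the units of the state.
- arm.observe(): the state, without advancing time (a new reading comes with each control period).
- arm.get_image(name): name is "side" or "top"; returns the picture (400x640x3 uint8, red, green, blue); there is no depth.
- arm.calibration(name): a dict with "K" (3x3 intrinsics, pixels), "T" (4x4, takes a point from camera to world coordinates). Camera axes: x right, y down, z forward; pixel columns grow to the right and rows downward; lengths in m; the calibration is good to about 2 mm. A picture is of the moment at which its call begins. calibration takes no time and is no camera call.
- arm.sign_off(): hands the job in; it is judged then, once.
Trained networks look in the newest picture that a camera, given by its name, has taken for a name from the list of things; names that differ only in an ending like _2 or _b are one class to them, and where a whole thing is asked for, a point or a joint stands for the part that bears it (a point fixed in the world has none). Each returns a list of dicts, best first, with "conf" (0 to 1); they miss things now and then, are a little off and sometimes report something else, mostly with a low value. They report only what shows in the picture. A call takes as long as a camera call. They do not tell look-alikes from the thing itself.
- arm.look_for(camera, query): "point" ([column, row] as shares, 0 to 1, of the picture: columns of its width, rows of its height, amid what is visible of it).
- arm.regions_of(camera, query): "region" (400x640 bool, what is visible of it) and "point" ([column, row] as shares, 0 to 1, of the picture: columns of its width, rows of its height, amid what is visible of it).
- arm.place_of(camera, query): "point" ([column, row] as shares, 0 to 1, of the picture: columns of its width, rows of its height: a listed point, or the origin of a listed thing).
The state is a dict: "clock": time; "joints": joint angles; "dq": joint speeds; "joint_efforts": joint torques, N m; "position": TCP position; "ee_rot": TCP orientation; "force": force on the tool from outside, world axes, zero at the start; "ft_torque": the same for the moment, N m; "width": opening from 0.0 (shut) to 1.0 (fully open); "gripper_force": force on a finger pad.
Only numpy, scipy, OpenCV 4.12 (cv2) and the standard library are available. Lean on these libraries where they do the work, as an engineer would, in place of code of your own. Each camera call takes 0.05 s, during which the arm holds its last target. There are 200 camera calls.

## Working session

There is one attempt and no reset: what is moved stays moved. The work goes in short steps, Python scripts to look and compute and a tool call to move; the robot and the scene stay as the last step left them, time stands still between calls to the robot, and variables do not carry over. Pictures are saved under pics/ and viewed, at most 10 in all, crops included, and the job is handed in when it is done.

Besides the shell and the picture viewer there is one more tool, called after "Request:" by a JSON object that holds its "method" and its "body". move_arm: Moves the arm, as the interface text tells. Scaled input: -1 to 1 covers 1000 mm each way for a shift and pi/2 rad each way for a turn. Its arguments: {"type":"object","properties":{"motion":{"type":"array","items":{"type":"object","properties":{"tx":{"type":"number"},"ty":{"type":"number"},"tz":{"type":"number"},"twist":{"type":"number"}}}},"gripper":{"type":"number"},"squeeze":{"type":"number"}},"required":["motion"]}

```bash
mkdir -p pics; cat > h.py <<'E'
from cell import arm
import numpy as np, cv2
from scipy.spatial.transform import Rotation as R
def ray(cam,p,z):
    c=arm.calibration(cam);K=np.array(c["K"]);T=np.array(c["T"])
    d=T[:3,:3]@np.linalg.inv(K)@np.array([p[0]*640,p[1]*400,1]);o=T[:3,3]
    return o+d*(z-o[2])/d[2]
def proj(cam,P):
    c=arm.calibration(cam);K=np.array(c["K"]);T=np.linalg.inv(np.array(c["T"]))
    q=K@(T[:3,:3]@np.array(P)+T[:3,3]);return q[:2]/q[2]
def save(cam,n):
    im=arm.get_image(cam);cv2.imwrite(f"pics/{n}.png",im[:,:,::-1]);return im
E
python3 - <<'E'
from h import *
for c in("top","side"):
    save(c,c+"0")
    print(c,np.round(np.array(arm.calibration(c)["T"]),3).tolist())
    for q,z in(("jig",0),("stop_face",.01),("carrier_mid",.015),("clip_plate",.03),("clip_lip",.012)):
        for d in arm.place_of(c,q)[:4]: print(q,round(d["conf"],2),np.round(np.array(d["point"])*[640,400]),np.round(ray(c,d["point"],z),3))
s=arm.observe();print(s["clock"],s["position"],s["ee_rot"],s["force"],s["width"])
E
```

```text
top [[-0.022, -0.977, 0.214, 0.304], [-1.0, 0.022, -0.003, -0.048], [-0.002, -0.214, -0.977, 1.087], [0.0, 0.0, 0.0, 1.0]]
jig 0.95 [228. 164.] [0.641 0.185 0.   ]
jig 0.93 [358. 199.] [ 0.548 -0.129  0.   ]
stop_face 0.83 [243. 148.] [0.678 0.148 0.01 ]
stop_face 0.67 [359. 179.] [ 0.594 -0.132  0.01 ]
carrier_mid 0.9 [404. 317.] [ 0.271 -0.221  0.015]
carrier_mid 0.83 [476. 160.] [ 0.633 -0.414  0.015]
carrier_mid 0.63 [366. 203.] [ 0.535 -0.146  0.015]
clip_plate 0.95 [202. 161.] [0.642 0.239 0.03 ]
clip_plate 0.82 [333. 198.] [ 0.545 -0.068  0.03 ]
clip_lip 0.88 [354. 192.] [ 0.563 -0.118  0.012]
clip_lip 0.75 [230. 155.] [0.66  0.178 0.012]
side [[-0.918, -0.272, 0.289, 0.244], [-0.396, 0.666, -0.632, 0.58], [-0.021, -0.695, -0.719, 0.786], [0.0, 0.0, 0.0, 1.0]]
jig 0.68 [319. 195.] [ 0.553 -0.12   0.   ]
stop_face 0.65 [213. 263.] [0.679 0.157 0.01 ]
stop_face 0.56 [306. 188.] [ 0.587 -0.123  0.01 ]
carrier_mid 0.82 [336. 118.] [ 0.623 -0.406  0.015]
carrier_mid 0.67 [335. 187.] [ 0.522 -0.145  0.015]
carrier_mid 0.64 [445. 198.] [ 0.269 -0.211  0.015]
carrier_mid 0.46 [323. 247.] [0.479 0.034 0.015]
clip_plate 0.62 [207. 290.] [0.643 0.228 0.03 ]
clip_plate 0.45 [312. 202.] [ 0.548 -0.068  0.03 ]
clip_lip 0.65 [220. 275.] [0.647 0.179 0.012]
clip_lip 0.63 [315. 192.] [ 0.561 -0.113  0.012]
0.6 [ 0.17556969 -0.59984515  0.22673802] [3.10980054e+00 4.45629943e-01 3.50702184e-05] [-0.71317859  0.49947203 -0.74907757] 0.9995413540229567
```

View pics/top0.png

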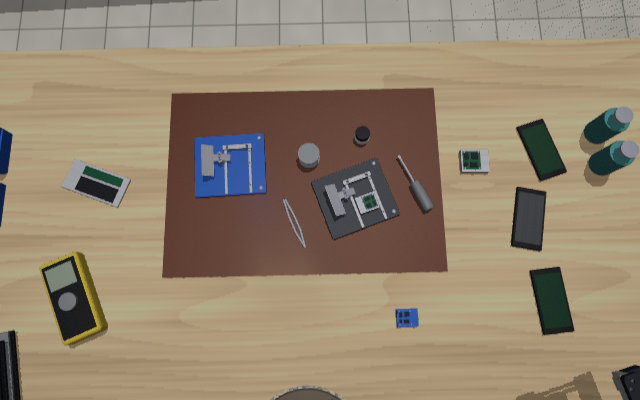

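View pics/side0.png

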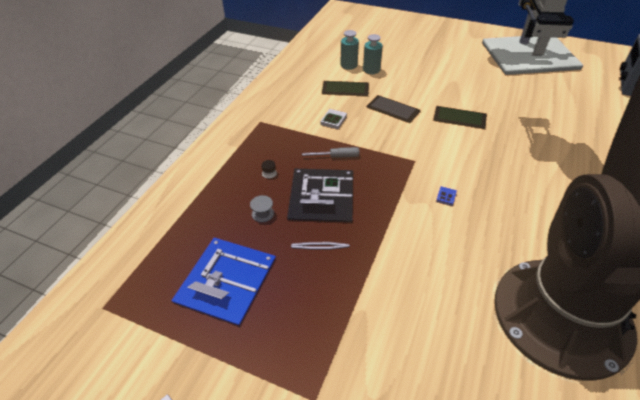

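The dark jig is at top px (355,199), with its carrier at (369,202). The blue jig and the spare carriers are decoys. Next I'll rectify both views around the dark jig to get its exact pose.

```bash
cat >> h.py <<'E'
def rect(im,cam,z,c,half=.13,n=520):
    # world patch: up=+x, left=+y
    w=[(c[0]+half,c[1]+half),(c[0]+half,c[1]-half),(c[0]-half,c[1]-half),(c[0]-half,c[1]+half)]
    src=np.float32([proj(cam,(*p,z)) for p in w]);dst=np.float32([[0,0],[n,0],[n,n],[0,n]])
    return cv2.warpPerspective(im,cv2.getPerspectiveTransform(src,dst),(n,n),flags=cv2.INTER_CUBIC)
E
python3 - <<'E'
from h import *
c=(.548,-.129);out=[]
for cam in("top","side"):
    im=arm.get_image(cam);rs=arm.regions_of(cam,"jig")
    r=min(rs,key=lambda d:np.hypot(*(ray(cam,d["point"],.01)[:2]-c)))
    m=rect(r["region"].astype(np.uint8)*255,cam,.01,c)>127
    pts=np.argwhere(m)[:,::-1].astype(np.float32)
    (cx,cy),sz,a=cv2.minAreaRect(pts)
    print(cam,r["conf"],"centre",c[0]+.13-cy*.0005,c[1]+.13-cx*.0005,"size",np.array(sz)*.5,"ang",a)
    v=rect(im,cam,.01,c);out.append(v)
    for q,z in(("screwdriver",.005),("tweezers",.003),("flux_jar",0),("solder_spool",0)):
        print(q,[np.round(ray(cam,d["point"],z)[:2],3).tolist() for d in arm.place_of(cam,q)[:1]])
v=np.hstack(out)[:,:,::-1]
cv2.imwrite("pics/rect.png",cv2.resize(v,(800,400),interpolation=cv2.INTER_AREA))
E
```

```text
top 0.91 centre 0.5478026885986329 -0.12161463165283204 size [154.40324402 176.1184845 ] ang 70.58453369140625
screwdriver [[0.58, -0.262]]
tweezers [[0.495, 0.021]]
flux_jar [[0.705, -0.144]]
solder_spool [[0.65, -0.014]]
side 0.72 centre 0.5486934356689454 -0.11815693664550782 size [154.46786499 180.61120605] ang 70.01689147949219
screwdriver [[0.579, -0.253]]
tweezers [[0.485, 0.02]]
flux_jar [[0.702, -0.145]]
solder_spool [[0.641, -0.012]]
```

View pics/rect.png

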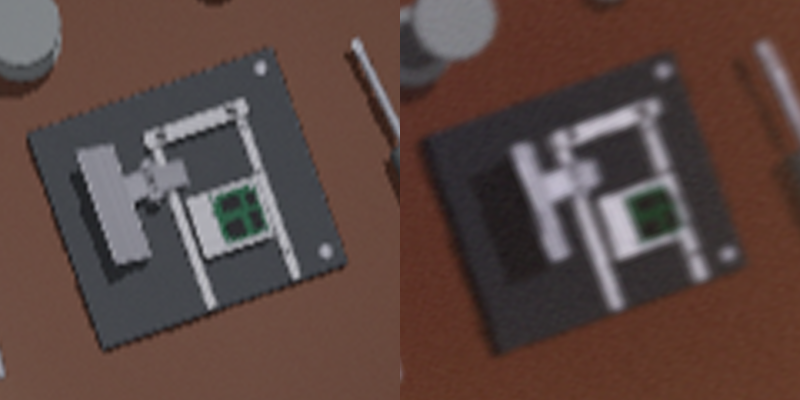

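Both views agree on the jig: centre about (0.548, -0.120), yaw about 19.7°, carrier_mid near jig x -27. The plan is to set the finger line about 35° off jig y, with finger A on the plate and finger B behind the carrier. I'll travel there at height first.

Request:
{"method": "move_arm", "body": {"motion": [{"tx": 0.03,"ty": -0.025},{"tx": 0.03,"ty": -0.025},{"tx": 0.03,"ty": -0.025},{"tx": 0.03,"ty": -0.025},{"tx": 0.03,"ty": -0.025},{"tx": 0.03,"ty": -0.025},{"tx": 0.03,"ty": -0.025},{"tx": 0.03,"ty": -0.025},{"tx": 0.03,"ty": -0.025},{"tx": 0.03,"ty": -0.025},{"tx": 0.03,"ty": -0.025},{"tx": 0.03,"ty": -0.025}], "gripper": -0.48}}

```text
invalid input
```

Request:
{"method": "move_arm", "body": {"motion": [{"twist": 0.07},{"twist": 0.07},{"twist": 0.07},{"twist": 0.07},{"twist": 0.07},{},{}]}}

```text
invalid input
```

```bash
cat >> h.py <<'E'
JC=np.array([.548,-.120]);YAW=np.deg2rad(19.7)
def j2w(p):c,s=np.cos(YAW),np.sin(YAW);return JC+np.array([[c,-s],[s,c]])@np.array(p)
def w2j(p):c,s=np.cos(YAW),np.sin(YAW);return np.array([[c,s],[-s,c]])@(np.array(p)[:2]-JC)
def go(jx,jy,z):
    s=arm.observe();M=R.from_rotvec(s["ee_rot"]).as_matrix();p=np.array(s["position"])
    t=np.array([*j2w((jx,jy)),z]);print("t",round(s["clock"],2),"jig",np.round(w2j(p)*1e3,1),"z",p[2].round(4),"tooly deg",np.degrees(np.arctan2(M[1,1],M[0,1])).round(1),"F",np.round(s["force"],1),"w",round(s["width"],3));
    print("tool shift mm",np.round(M.T@(t-p)*1e3,1))
    print("jig x in tool",np.round(M.T@[np.cos(YAW),np.sin(YAW),0],3))
E
python3 -c "
from h import *
go(-.043,.014,.06)"
```

```text
t 1.2 jig [-512.4 -326.2] z 0.2267 tooly deg -73.7 F [-0.2  0.4 -0. ] w 1.0
tool shift mm [ 448.5 -367.3  166.7]
jig x in tool [ 0.998 -0.059 -0.   ]
```

The moves were refused, so I'll give every key in each row.

Request:
{"method": "move_arm", "body": {"motion": [{"tx": 0.03,"ty": -0.025,"tz": 0,"twist": 0},{"tx": 0.03,"ty": -0.025,"tz": 0,"twist": 0},{"tx": 0.03,"ty": -0.025,"tz": 0,"twist": 0},{"tx": 0.03,"ty": -0.025,"tz": 0,"twist": 0},{"tx": 0.03,"ty": -0.025,"tz": 0,"twist": 0},{"tx": 0.03,"ty": -0.025,"tz": 0,"twist": 0},{"tx": 0.03,"ty": -0.025,"tz": 0,"twist": 0},{"tx": 0.03,"ty": -0.025,"tz": 0,"twist": 0},{"tx": 0.03,"ty": -0.025,"tz": 0,"twist": 0},{"tx": 0.03,"ty": -0.025,"tz": 0,"twist": 0},{"tx": 0.03,"ty": -0.025,"tz": 0,"twist": 0},{"tx": 0.03,"ty": -0.025,"tz": 0,"twist": 0}], "gripper": -0.48}}

```text
clock: 2.4
position: [0.4375, -0.2094, 0.227]
ee_rot: [3.109, 0.445, 0.001]
force: [0.5, -1.2, -1.0]
width: 0.741
gripper_force: 0.0
```

Request:
{"method": "move_arm", "body": {"motion": [{"tx": 0,"ty": 0,"tz": 0,"twist": 0.07},{"tx": 0,"ty": 0,"tz": 0,"twist": 0.07},{"tx": 0,"ty": 0,"tz": 0,"twist": 0.07},{"tx": 0,"ty": 0,"tz": 0,"twist": 0.07},{"tx": 0,"ty": 0,"tz": 0,"twist": 0.07},{"tx": 0,"ty": 0,"tz": 0,"twist": 0}]}}

```text
clock: 3.0
position: [0.4369, -0.2108, 0.2268]
ee_rot: [3.113, -0.418, 0.0]
force: [-0.2, -0.5, -0.3]
width: 0.741
gripper_force: 0.0
```

```bash
python3 -c "
from h import *
go(-.043,.014,.06)"
```

```text
t 3.0 jig [-135.2  -48. ] z 0.2268 tooly deg -105.3 F [-0.2 -0.5 -0.3] w 0.741
tool shift mm [  40.  -103.7  166.8]
jig x in tool [ 0.819 -0.573  0.   ]
```

Request:
{"method": "move_arm", "body": {"motion": [{"tx": 0.013,"ty": -0.035,"tz": 0,"twist": 0},{"tx": 0.013,"ty": -0.035,"tz": 0,"twist": 0},{"tx": 0.014,"ty": -0.034,"tz": 0,"twist": 0},{"tx": 0,"ty": 0,"tz": 0.04,"twist": 0},{"tx": 0,"ty": 0,"tz": 0.04,"twist": 0},{"tx": 0,"ty": 0,"tz": 0.04,"twist": 0},{"tx": 0,"ty": 0,"tz": 0.04,"twist": 0},{"tx": 0,"ty": 0,"tz": 0,"twist": 0},{"tx": 0,"ty": 0,"tz": 0,"twist": 0}]}}

```text
clock: 3.9
position: [0.5026, -0.1209, 0.0671]
ee_rot: [-3.114, 0.412, 0.002]
force: [0.0, -0.1, 0.8]
width: 0.74
gripper_force: 0.0
```

```bash
python3 - <<'E'
from h import *
go(-.043,.014,.045)
out=[]
for cam in("top","side"):
    im=arm.get_image(cam)
    p=np.array(arm.observe()["position"]);u,v=proj(cam,p);print(cam,u,v)
    u,v=int(u),int(v);out.append(cv2.resize(im[v-50:v+50,u-50:u+50],(400,400),interpolation=cv2.INTER_CUBIC))
cv2.imwrite("pics/c1.png",np.hstack(out)[:,:,::-1])
E
```

```text
t 3.9 jig [-43.   14.5] z 0.0671 tooly deg -105.1 F [ 0.  -0.1  0.8] w 0.74
tool shift mm [ 0.3  0.4 22.1]
jig x in tool [ 0.821 -0.57  -0.001]
top 357.288447800997 211.41906479048856
side 338.4980582246152 179.52476600196124
```

View pics/c1.png

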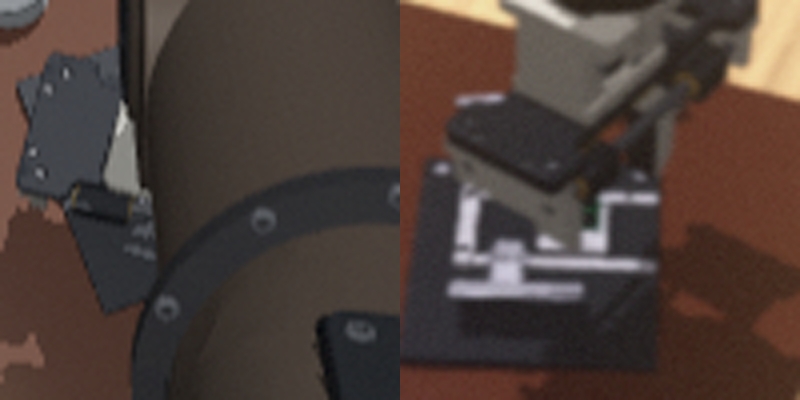

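Side view: finger A's tip is at about crop (570,250), so px (331,192). I'll check that against the expected tip position.

```bash
python3 - <<'E'
from h import *
s=arm.observe();M=R.from_rotvec(s["ee_rot"]).as_matrix();p=np.array(s["position"])
u0=np.array([int(a)-50 for a in proj("side",p)])
for x in(-9.5,9.5):
  for d in(34,40,44,53): 
    P=p+M@[x/1e3,-d/1e3,0];print(x,d,np.round((proj("side",P)-u0)*4),np.round(w2j(P)*1e3))
E
```

```text
-9.5 34 [180. 243.] [-30.  47.]
-9.5 40 [173. 249.] [-27.  52.]
-9.5 44 [169. 253.] [-24.  55.]
-9.5 53 [159. 262.] [-19.  63.]
9.5 34 [153. 228.] [-14.  36.]
9.5 40 [146. 234.] [-11.  41.]
9.5 44 [142. 238.] [-9. 44.]
9.5 53 [132. 247.] [-4. 52.]
```

The tip matches a slim finger that lands inside the thumb plate. I'll shift 3 mm forward and press down.

Request:
{"method": "move_arm", "body": {"motion": [{"tx": 0.002,"ty": -0.002,"tz": 0,"twist": 0},{"tx": 0,"ty": 0,"tz": 0.02,"twist": 0},{"tx": 0,"ty": 0,"tz": 0.006,"twist": 0},{"tx": 0,"ty": 0,"tz": 0.006,"twist": 0},{"tx": 0,"ty": 0,"tz": 0,"twist": 0}]}}

```text
clock: 4.5
position: [0.5051, -0.1195, 0.0348]
ee_rot: [3.114, -0.415, -0.0]
force: [-0.3, -0.7, -0.2]
width: 0.736
gripper_force: 0.0
```

Request:
{"method": "move_arm", "body": {"motion": [{"tx": 0,"ty": 0,"tz": 0.005,"twist": 0},{"tx": 0,"ty": 0,"tz": 0.005,"twist": 0},{"tx": 0,"ty": 0,"tz": 0.004,"twist": 0},{"tx": 0,"ty": 0,"tz": 0,"twist": 0},{"tx": 0,"ty": 0,"tz": 0,"twist": 0}]}}

```text
clock: 5.0
position: [0.5056, -0.1194, 0.0209]
ee_rot: [-3.114, 0.415, -0.001]
force: [1.5, 0.1, 3.7]
width: 0.741
gripper_force: 1.7
```

```bash
python3 - <<'E'
from h import *
go(-.040,.015,.0145)
im=arm.get_image("side");cv2.imwrite("pics/c2.png",cv2.resize(im[140:240,260:400],(800,571),interpolation=cv2.INTER_CUBIC)[:,:,::-1])
E
```

```text
t 5.0 jig [-39.7  14.8] z 0.0209 tooly deg -105.2 F [1.5 0.1 3.7] w 0.741
tool shift mm [-0.3  0.   6.4]
jig x in tool [ 0.82  -0.572  0.001]
```

View pics/c2.png

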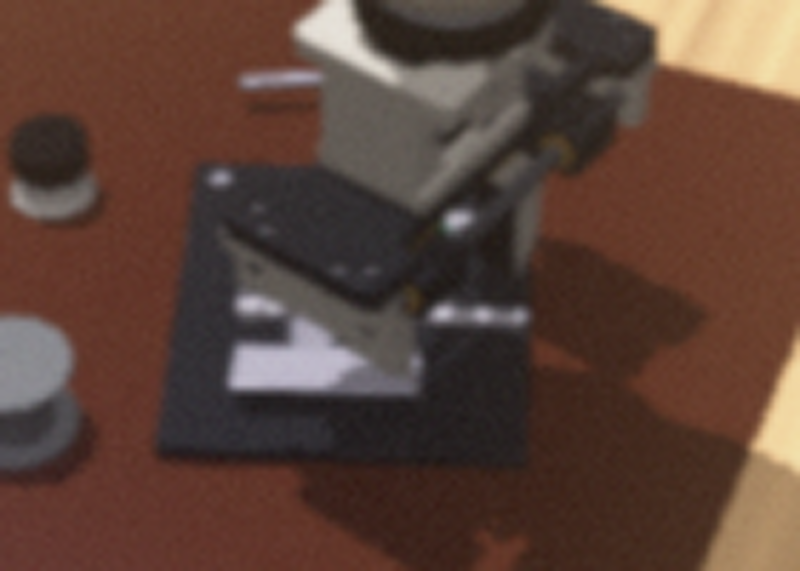

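The finger is on the near end of the thumb plate (crop about (390,365)) and the plate is tilting down. I'll continue to full press.

Request:
{"method": "move_arm", "body": {"motion": [{"tx": 0,"ty": 0,"tz": 0.003,"twist": 0},{"tx": 0,"ty": 0,"tz": 0.003,"twist": 0},{"tx": 0,"ty": 0,"tz": 0.0005,"twist": 0},{"tx": 0,"ty": 0,"tz": 0,"twist": 0},{"tx": 0,"ty": 0,"tz": 0,"twist": 0}]}}

```text
clock: 5.55
position: [0.5061, -0.1204, 0.0146]
ee_rot: [3.113, -0.416, 0.003]
force: [2.6, -1.9, 7.1]
width: 0.741
gripper_force: 3.6
```

Request:
{"method": "move_arm", "body": {"motion": [{"tx": 0.0033,"ty": -0.0023,"tz": 0,"twist": 0},{"tx": 0.0033,"ty": -0.0023,"tz": 0,"twist": 0},{"tx": 0.0033,"ty": -0.0023,"tz": 0,"twist": 0},{"tx": 0.0033,"ty": -0.0023,"tz": 0,"twist": 0},{"tx": 0.0033,"ty": -0.0023,"tz": 0,"twist": 0}]}}

```text
clock: 6.05
position: [0.5174, -0.1156, 0.0139]
ee_rot: [3.109, -0.418, -0.017]
force: [-18.7, -8.0, 29.7]
width: 0.739
gripper_force: 15.3
```

```bash
python3 - <<'E'
from h import *
go(.0086,.015,.0145)
im=arm.get_image("side");cv2.imwrite("pics/c3.png",cv2.resize(im[140:240,260:400],(800,571),interpolation=cv2.INTER_CUBIC)[:,:,::-1])
E
```

```text
t 6.05 jig [-27.3  14.4] z 0.0139 tooly deg -105.3 F [-18.7  -8.   29.7] w 0.739
tool shift mm [ 29.  -21.1  -1. ]
jig x in tool [ 0.819 -0.574 -0.012]
```

View pics/c3.png

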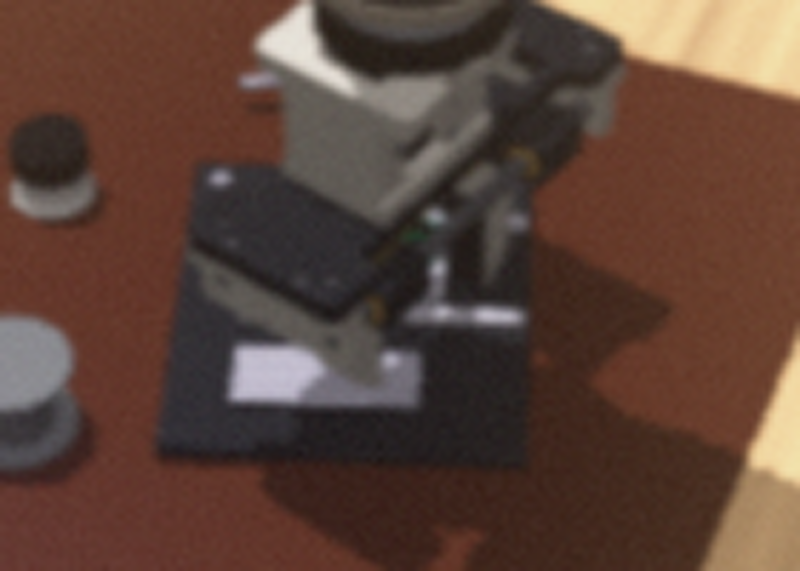

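Large drag force: Fz is 30 N with 20 N against the motion. That looks like friction from pressing hard on the plate's limit, so I'll lift 1.2 mm and check finger B's tip by projection.

Request:
{"method": "move_arm", "body": {"motion": [{"tx": 0,"ty": 0,"tz": -0.0012,"twist": 0},{"tx": 0,"ty": 0,"tz": 0,"twist": 0}]}}

```text
clock: 6.3
position: [0.5213, -0.1139, 0.015]
ee_rot: [3.112, -0.417, -0.007]
force: [-4.8, -2.6, 6.3]
width: 0.739
gripper_force: 3.3
```

```bash
python3 - <<'E'
from h import *
go(.0086,.015,.0145)
s=arm.observe();M=R.from_rotvec(s["ee_rot"]).as_matrix();p=np.array(s["position"])
k=np.array([800/140,571/100])
f=lambda P:np.round((proj("side",P)-[260,140])*k).tolist()
for d in(-40,-34,34,40):
  print(d,[(f(P),np.round(w2j(P)*1e3).tolist()) for x in(-9.5,9.5) for P in [p+M@[x/1e3,d/1e3,0]]])
for q in((-47,4,.02),(-47,-44,.02),(-42,4,.02),(-36,4,.02),(-30,62,.0145),(46,62,.0145)): print(q,f([*j2w((q[0]/1e3,q[1]/1e3)),q[2]]))
for c in("side","top"):print([(round(d["conf"],2),np.round(w2j(ray(c,d["point"],.015))*1e3).tolist()) for d in arm.place_of(c,"carrier_mid")])
E
```

```text
t 6.3 jig [-23.1  14.7] z 0.015 tooly deg -105.2 F [-4.8 -2.6  6.3] w 0.739
tool shift mm [ 25.8 -18.4   0.4]
jig x in tool [ 0.82  -0.573 -0.005]
-40 [([361.0, 385.0], [-8.0, 53.0]), ([324.0, 365.0], [8.0, 42.0])]
-34 [([370.0, 377.0], [-11.0, 48.0]), ([333.0, 356.0], [4.0, 37.0])]
34 [([468.0, 283.0], [-50.0, -8.0]), ([432.0, 264.0], [-35.0, -19.0])]
40 [([477.0, 275.0], [-54.0, -13.0]), ([441.0, 256.0], [-38.0, -24.0])]
(-47, 4, 0.02) [460.0, 294.0]
(-47, -44, 0.02) [463.0, 215.0]
(-42, 4, 0.02) [448.0, 294.0]
(-36, 4, 0.02) [434.0, 293.0]
(-30, 62, 0.0145) [414.0, 405.0]
(46, 62, 0.0145) [227.0, 398.0]
[(0.8, [-299.0, 6.0]), (0.52, [-19.0, -25.0])]
[(0.73, [-20.0, -296.0])]
```

Forces are normal again at 6 N down. Finger B is at the carrier's trailing face, so I'll continue the push.

Request:
{"method": "move_arm", "body": {"motion": [{"tx": 0.0033,"ty": -0.0023,"tz": 0,"twist": 0},{"tx": 0.0033,"ty": -0.0023,"tz": 0,"twist": 0},{"tx": 0.0033,"ty": -0.0023,"tz": 0,"twist": 0},{"tx": 0,"ty": 0,"tz": 0,"twist": 0}]}}

```text
clock: 6.8
position: [0.533, -0.1095, 0.0148]
ee_rot: [3.112, -0.416, -0.007]
force: [-5.1, -2.7, 6.9]
width: 0.741
gripper_force: 3.9
```

```bash
python3 - <<'E'
from h import *
go(.0086,.015,.0145)
im=arm.get_image("side");cv2.imwrite("pics/c4.png",cv2.resize(im[140:240,260:400],(800,571),interpolation=cv2.INTER_CUBIC)[:,:,::-1])
E
```

```text
t 6.8 jig [-10.5  14.9] z 0.0148 tooly deg -105.2 F [-5.1 -2.7  6.9] w 0.741
tool shift mm [ 15.7 -11.    0.2]
jig x in tool [ 0.82  -0.572 -0.005]
```

View pics/c4.png

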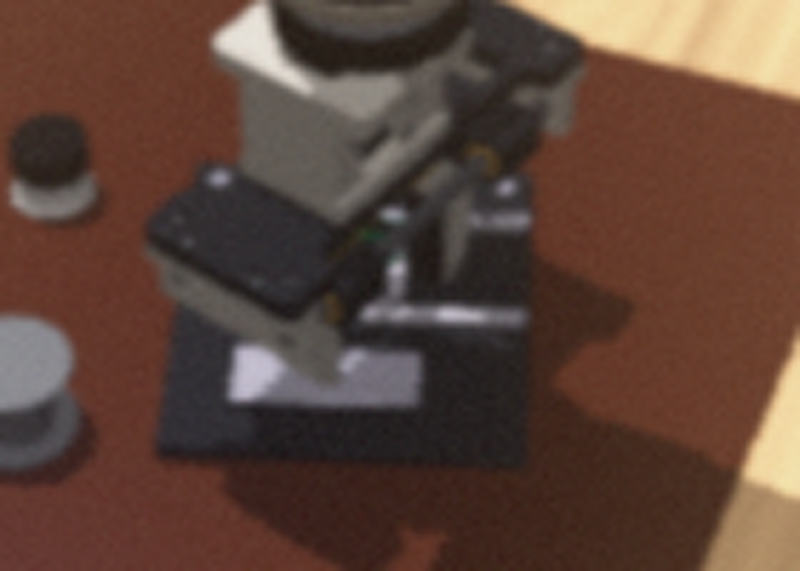

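The carrier's trailing edge moved from px 440 to 400 with the finger, and the plate is still fully down. I'll finish the push.

Request:
{"method": "move_arm", "body": {"motion": [{"tx": 0.0033,"ty": -0.0023,"tz": 0,"twist": 0},{"tx": 0.0033,"ty": -0.0023,"tz": 0,"twist": 0},{"tx": 0.0033,"ty": -0.0023,"tz": 0,"twist": 0},{"tx": 0.0016,"ty": -0.0011,"tz": 0,"twist": 0},{"tx": 0,"ty": 0,"tz": 0,"twist": 0}]}}

```text
clock: 7.35
position: [0.5459, -0.105, 0.0148]
ee_rot: [3.112, -0.416, -0.008]
force: [-6.9, -2.3, 8.9]
width: 0.743
gripper_force: 4.5
```

Request:
{"method": "move_arm", "body": {"motion": [{"tx": 0.0016,"ty": -0.0011,"tz": 0,"twist": 0},{"tx": 0,"ty": 0,"tz": 0,"twist": 0}]}}

```text
clock: 7.55
position: [0.5472, -0.1046, 0.0148]
ee_rot: [3.112, -0.416, -0.009]
force: [-7.5, -2.4, 10.3]
width: 0.738
gripper_force: 5.2
```

Request:
{"method": "move_arm", "body": {"motion": [{"tx": 0.0016,"ty": -0.0011,"tz": 0,"twist": 0},{"tx": 0,"ty": 0,"tz": 0,"twist": 0}]}}

```text
clock: 7.75
position: [0.5489, -0.104, 0.0148]
ee_rot: [3.112, -0.416, -0.009]
force: [-8.4, -3.1, 9.6]
width: 0.734
gripper_force: 5.2
```

```bash
python3 - <<'E'
from h import *
go(.0086,.015,.0145)
E
```

```text
t 7.75 jig [ 6.3 14.8] z 0.0148 tooly deg -105.2 F [-8.4 -3.1  9.6] w 0.734
tool shift mm [ 1.8 -1.5  0.2]
jig x in tool [ 0.82  -0.573 -0.006]
```

Request:
{"method": "move_arm", "body": {"motion": [{"tx": 0.0012,"ty": -0.0009,"tz": 0,"twist": 0},{"tx": 0,"ty": 0,"tz": 0,"twist": 0}]}}

```text
clock: 7.95
position: [0.5501, -0.1035, 0.0147]
ee_rot: [3.112, -0.416, -0.01]
force: [-8.5, -4.5, 11.4]
width: 0.739
gripper_force: 5.9
```

Request:
{"method": "move_arm", "body": {"motion": [{"tx": 0.0012,"ty": -0.0009,"tz": 0,"twist": 0},{"tx": 0,"ty": 0,"tz": 0,"twist": 0}]}}

```text
clock: 8.15
position: [0.5503, -0.1036, 0.0147]
ee_rot: [3.111, -0.417, -0.013]
force: [-13.0, -4.3, 15.5]
width: 0.743
gripper_force: 8.0
```

```bash
python3 - <<'E'
from h import *
go(.0086,.015,.0145)
out=[]
for c,z in(("side",.0248),("top",.0248)):
    im=arm.get_image(c);out.append(im)
    print([(round(d["conf"],2),np.round(w2j(ray(c,d["point"],.015))*1e3).tolist()) for d in arm.place_of(c,"carrier_mid")])
cv2.imwrite("pics/c5.png",cv2.resize(out[0][140:240,260:400],(800,571),interpolation=cv2.INTER_CUBIC)[:,:,::-1])
E
```

```text
t 8.15 jig [ 7.7 14.7] z 0.0147 tooly deg -105.3 F [-13.   -4.3  15.5] w 0.743
tool shift mm [ 0.6 -0.8  0.2]
jig x in tool [ 0.819 -0.573 -0.009]
[(0.57, [-298.0, 4.0]), (0.56, [14.0, -16.0]), (0.51, [-22.0, -278.0])]
[(0.62, [-20.0, -305.0])]
```

View pics/c5.png

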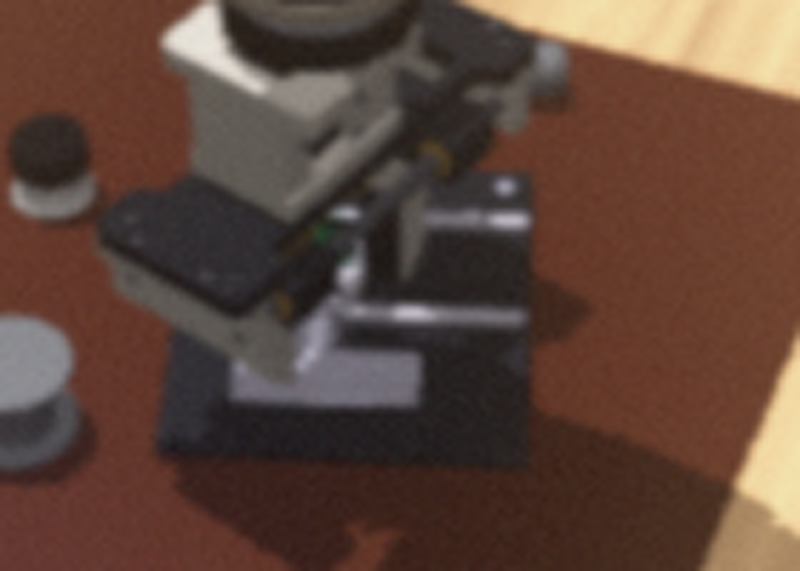

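Trailing edge is now at px about 357, which puts carrier_mid near +15 to +17. The last step met a firm stop, so one more nudge will confirm it's seated.

Request:
{"method": "move_arm", "body": {"motion": [{"tx": 0.0012,"ty": -0.0009,"tz": -0.0003,"twist": 0},{"tx": 0.0012,"ty": -0.0009,"tz": 0,"twist": 0},{"tx": 0,"ty": 0,"tz": 0,"twist": 0}]}}

```text
clock: 8.65
position: [0.5509, -0.1034, 0.0147]
ee_rot: [3.109, -0.419, -0.019]
force: [-17.8, -7.0, 18.8]
width: 0.74
gripper_force: 12.0
```

```bash
python3 - <<'E'
from h import *
go(.0086,.015,.0145)
E
```

```text
t 8.65 jig [ 8.4 14.6] z 0.0147 tooly deg -105.3 F [-17.8  -7.   18.8] w 0.74
tool shift mm [-0.  -0.5  0.2]
jig x in tool [ 0.819 -0.574 -0.013]
```

Home: 0.7 mm moved for 3 mm commanded, and the position matches the prediction of 8.6. I'll back finger B off first, keeping the plate down, then lift.

Request:
{"method": "move_arm", "body": {"motion": [{"tx": -0.0025,"ty": 0.0017,"tz": 0,"twist": 0},{"tx": -0.0025,"ty": 0.0017,"tz": 0,"twist": 0},{"tx": -0.0025,"ty": 0.0017,"tz": 0,"twist": 0},{"tx": 0,"ty": 0,"tz": 0,"twist": 0}]}}

```text
clock: 9.05
position: [0.5493, -0.1035, 0.0158]
ee_rot: [3.114, -0.415, 0.001]
force: [2.3, -0.8, 5.1]
width: 0.744
gripper_force: 2.4
```

```bash
python3 - <<'E'
from h import *
go(.0086,.015,.0145)
E
```

```text
t 9.05 jig [ 6.8 15.1] z 0.0158 tooly deg -105.2 F [ 2.3 -0.8  5.1] w 0.744
tool shift mm [ 1.5 -1.   1.3]
jig x in tool [ 0.82  -0.572  0.   ]
```

Request:
{"method": "move_arm", "body": {"motion": [{"tx": -0.0025,"ty": 0.0017,"tz": 0,"twist": 0},{"tx": 0,"ty": 0,"tz": 0,"twist": 0},{"tx": 0,"ty": 0,"tz": -0.004,"twist": 0},{"tx": 0,"ty": 0,"tz": -0.004,"twist": 0},{"tx": 0,"ty": 0,"tz": -0.006,"twist": 0},{"tx": 0,"ty": 0,"tz": -0.02,"twist": 0},{"tx": 0,"ty": 0,"tz": -0.04,"twist": 0},{"tx": 0,"ty": 0,"tz": -0.04,"twist": 0},{"tx": 0,"ty": 0,"tz": -0.04,"twist": 0},{"tx": 0,"ty": 0,"tz": 0,"twist": 0}]}}

```text
clock: 10.05
position: [0.5489, -0.1049, 0.1752]
ee_rot: [3.114, -0.416, 0.012]
force: [1.1, 0.4, -0.5]
width: 0.74
gripper_force: 0.0
```

Request:
{"method": "move_arm", "body": {"motion": [{"tx": -0.03,"ty": 0.03,"tz": 0,"twist": 0},{"tx": -0.03,"ty": 0.03,"tz": 0,"twist": 0},{"tx": -0.03,"ty": 0.03,"tz": 0,"twist": 0},{"tx": -0.03,"ty": 0.03,"tz": 0,"twist": 0},{"tx": 0,"ty": 0,"tz": 0,"twist": 0},{"tx": 0,"ty": 0,"tz": 0,"twist": 0}]}}

```text
clock: 10.65
position: [0.3981, -0.1892, 0.1696]
ee_rot: [3.113, -0.419, -0.001]
force: [0.5, 0.9, 0.6]
width: 0.74
gripper_force: 0.0
```

```bash
python3 - <<'E'
from h import *
go(.0086,.015,.2)
out=[]
for cam in("top","side"):
    im=arm.get_image(cam);out.append(rect(im,cam,.01,(.548,-.129)))
    print([(round(d["conf"],2),np.round(w2j(ray(cam,d["point"],.015))*1e3).tolist()) for d in arm.place_of(cam,"carrier_mid")])
    for q,z in(("screwdriver",.005),("tweezers",.003),("flux_jar",0),("solder_spool",0)):
        print(q,[np.round(ray(cam,d["point"],z)[:2],3).tolist() for d in arm.place_of(cam,q)[:1]])
cv2.imwrite("pics/rect2.png",cv2.resize(np.hstack(out)[:,:,::-1],(800,400),interpolation=cv2.INTER_AREA))
E
```

```text
t 10.65 jig [-164.5  -14.6] z 0.1696 tooly deg -105.3 F [0.5 0.9 0.6] w 0.74
tool shift mm [ 124.7 -123.6  -30.5]
jig x in tool [ 0.819 -0.574 -0.001]
[(0.89, [-19.0, -313.0]), (0.78, [15.0, -22.0]), (0.17, [125.0, 77.0])]
screwdriver [[0.585, -0.262]]
tweezers [[0.486, 0.023]]
flux_jar [[0.704, -0.148]]
solder_spool [[0.647, -0.011]]
[(0.7, [12.0, -14.0]), (0.7, [-18.0, -282.0]), (0.51, [-299.0, 5.0])]
screwdriver [[0.58, -0.247]]
tweezers [[0.481, 0.028]]
flux_jar [[0.708, -0.151]]
solder_spool [[0.651, -0.019]]
```

View pics/rect2.png

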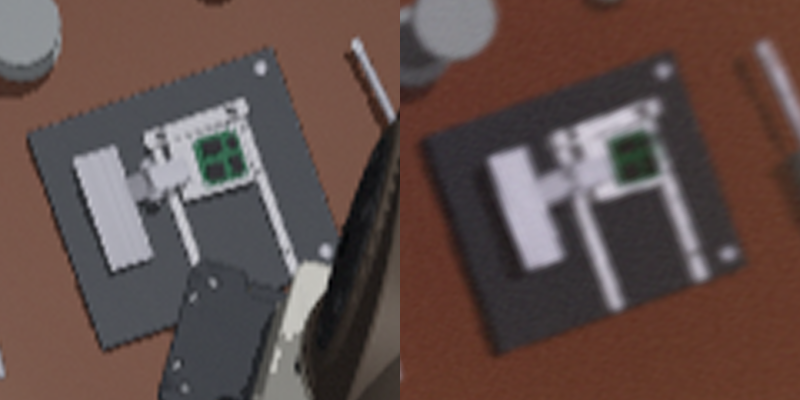

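The carrier sits against the stop with the board at top px (220,157). The lip rests on its left edge, and the other objects haven't moved beyond measurement noise. Handing in.

```bash
python3 -c "
from cell import arm
print(arm.sign_off())"
```

```text
the job is handed in; nothing more can be done
None
```

The carrier was pushed against the end stop with the clip held down, the clip was then released onto it, and the arm moved clear; I handed the job in at about 11 s, and no verdict came back.

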